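# Lock a metering valve's setting with its jam nut

### The arm

A 6-joint arm with a two-finger parallel gripper is mounted at the origin on a cart in front of the work surface, level with it; the furniture and walls round the work are solid. World frame = base frame: x ahead of the robot, y to its left, z up, the work surface at z = 0. Lengths are in m, angles in degrees, forces in N, time in s.
With the tool pointing down it reaches from about 0.4 to 0.825 m from the base axis. Payload 7 kg.
Tool frame: the origin (TCP) lies on the centre line of the jaws, within the pads' length; the fingertips stand 19 mm ahead of it and the grasp point (between the pads) is the TCP; z points along the fingers, y is the line along which they close (so a half turn about z gives the same grasp; the last joint's range is limited). The gripper opens to 88 mm and grips with 3 to 60 N. Pads are 19 mm wide; open, the fingers measure 130 mm over their backs; the gripper's body (78 mm by 193 mm) begins 47 mm behind the grasp point.
Start: joints at [-53.852, 20.546, 0.682, 0, -70.136, -16.507], TCP at [0.227, -0.636, 0.246] pointing down, gripper open.
Joint ranges: [-176.03, 176.03], [-82.01, 121.73], [-58.28, 71.71], [-173.87, 95.51], [-174.79, -0.11], [-173.66, 173.66]. Speed limits (degrees/s): [136.94, 136.94, 172.46, 180, 180, 180].

### API

Orientations are given as [roll, pitch, yaw] about the fixed x, y, z axes, in that order (R = Rz(yaw) Ry(pitch) Rx(roll)).
In Python, from plant import * gives the robot as it stands. The module is installed in compiled form; this text tells all that it offers.
- The arm moves only by the tool play_rows, never from a script. Its argument "deltas" is a list of rows, each a list of 6 numbers: the shift along the world's x, y, z scaled (see below), then the turn, a rotation vector about the world's x, y, z scaled (see below). A call has 1 to 10 rows; each row shifts and turns the commanded pose from where the row before left it; what a row does not reach is not made up. The controller multiplies each number of a shift by 800 mm and each number of a turn by 180 degrees. A row lasts 1/10 s, in which the tool goes at most 50 mm and 8.59 degrees, less where a joint would pass 70% of its speed; a pose out of reach is approached as far as the arm can. A call with a number of a shift or a turn outside -1 to 1 is refused whole. A call with a gripper value outside its range is refused whole. "gripper" is the gripper command: -1 is shut, 1 is fully open, values between are in proportion, set as the call begins (left out, the last holds). The fingers move at their own pace and stop on an object; the grip force is fixed at half the most. Time passes only in rows, so rows that do not move let the fingers close. It gives the time, the measured TCP pose, the force, the opening and the grip force at its end, in the units of the state.
- get_obs(): the state, without advancing time (a new reading comes with each control period).
- snapshot(name): name is "scene" or "top" or "wrist"; returns (picture, depth): 400x640x3 uint8, blue, green, red; 400x640 float32, m along the optical axis (not along the pixel's ray), 0 where there is no reading.
- camera_model(name): a dict with "fx", "fy", "cx", "cy" (pixels), "world_to_cam" (4x4, takes a point from world to camera coordinates). Camera axes: x right, y down, z forward; pixel columns grow to the right and rows downward; lengths in m; the calibration is good to about 2 mm. A picture is of the moment at which its call begins: read the wrist's pose just before it. camera_model takes no time and is no camera call; for the wrist camera it gives the pose at the moment of the call.
- close_job(): hands the job in; it is judged then, once.
The state is a dict: "clock": time; "joint_pos": joint angles; "qvel": joint speeds; "tau": joint torques, N m; "tool_pos": TCP position; "orientation": TCP orientation; "force": force on the tool from outside, world axes, zero at the start; "moment": the same for the moment, N m; "opening": finger opening in m; "gripper_force": force on a finger pad.
Only numpy, scipy, OpenCV 4.12 (cv2) and the standard library are available. Lean on these libraries where they do the work, as an engineer would, in place of code of your own. Each camera call takes 0.05 s, during which the arm holds its last target. There are 200 camera calls.

### The job

Turn the metering valve's adjuster clockwise until its bar head lines up with the two index ribs on the valve block. Then lock that setting: run the hexagonal jam nut below the head down (clockwise) onto its washer and tighten it to about 0.3 N m, feeling for the tightness and never overtightening, with the bar head still in line with the ribs. Let go, and leave the other things on the bench where they are.

Things in the scene. Friction and masses are not known exactly. Their poses are not given: they have to be found in the camera images.
- valve_block: Fixed aluminium valve block (top 42 mm up) on a dark foot plate 110 x 130 mm; origin on the worktop, on the vertical axis of bonnet, nut and adjuster. Two steel index ribs (6 mm wide, tops 46 mm up) lie along its x axis, 28 to 55 mm out on both sides; brass hose tails point along +-y, below them. A brass bonnet, 28 mm diameter, rises to 65 mm.
- adjuster_head (a point): Centre of the adjuster's bar head: steel bar 26 mm long (point's x axis), 9 mm wide, 18 mm high (90 to 108 mm above worktop), on the valve's axis atop a 12 mm threaded spindle. The jam nut is close below (top at most 88 mm up at the start), so keep fingertips above 89 mm when holding the head. It turns without rising.
- adjuster (a joint): Adjuster angle, rad, growing clockwise seen from above; 0 = bar head in line with the index ribs (the valve block's x axis). Starts at -1.2 to -0.5; stays where left (friction 0.06 N m).
- nut_place (a point): Fixed point on the valve's axis, 75 mm up: centre of the jam nut when it just meets the washer. The nut (brass hexagon, 42 mm across flats, 48 across corners, 14 mm high, any yaw) starts 3 to 5.5 mm higher, sinks 1.9 mm per rad clockwise; friction 0.03 N m, so closing jaws square it up; stays where left. Fingers pass either side of the bar head (ends 13 mm off axis, top 33 mm above this point).
- spring_washer: Steel washer on the bonnet under the nut, 37 mm diameter, 3 mm thick; origin at centre of its underside. Once the nut meets it, the torque to turn the nut rises by about 0.1 N m per 0.1 rad of turning (the hexagon has a springy bush), and the load by about 9 N per 0.1 N m: 0.3 N m is about 25 N; over 70 N is overtight. The nut holds when let go. Regrip in 60 degree steps to meet its flats.
- amber_bottle: Bystander: amber glass reagent bottle with black cap, 56 mm diameter, 112 mm high; origin at the centre of its underside.
- beaker: Bystander: small clear beaker, 45 mm diameter, 57 mm high; origin at the centre of its underside.
- timer: Bystander: small white timer, 62 x 62 x 19 mm, lying; origin at the centre of its underside.
- petri: Bystander: flat clear dish, 60 mm diameter, 16 mm high; origin at the centre of its underside.
Not all that is in view belongs to the job. Several things have the shape of the valve_block; the one meant has the colours described above.

How it is judged:
By the outcome, as a careful person would: the job done as asked, in the order asked, and still so for the second after the job is handed in, with the robot touching nothing.
It also fails if it takes over 72 s, if anything falls off the work surface, if the arm or the gripper's body presses on something with over 40 N, if the wrist force passes 120 N, or if a joint passes its speed limit or range.

## Working session

There is one attempt and no reset: what is moved stays moved. The work goes in short steps, Python scripts to look and compute and a tool call to move; the robot and the scene stay as the last step left them, time stands still between calls to the robot, and variables do not carry over. Pictures are saved under pics/ and viewed, at most 10 in all, crops included, and the job is handed in when it is done.

Besides the shell and the picture viewer there is one more tool, called after "Emit:" by a JSON object that holds its "api" and its "payload", one argument or row to a line. play_rows: Moves the arm, as the interface text tells. Its arguments: {"type":"object","properties":{"deltas":{"type":"array","items":{"type":"array","items":{"type":"number","minimum":-1,"maximum":1}}},"gripper":{"type":"number"}},"required":["deltas"]}

```bash
mkdir -p pics
python3 - <<'E'
from plant import *
import cv2,numpy as np
o=get_obs();print(o)
for n in("scene","top"):
    p,d=snapshot(n);cv2.imwrite(f"pics/{n}0.png",p);np.save(f"{n}0.npy",d)
    m=camera_model(n);print(n,m)
E
```

```text
{'clock': 0.0, 'joint_pos': array([-5.38514606e+01,  2.05904082e+01,  6.35420362e-01, -2.12559067e-02,
       -7.01343018e+01, -1.65074556e+01]), 'qvel': array([ 0.01275636, -0.21124055,  0.01966527,  0.00255435,  0.09081199,
       -0.14102347]), 'tau': array([ 1.08488846e-04, -5.82706475e+01,  2.93060589e+01,  6.99741259e+00,
        6.76023628e-03, -2.32443081e-04]), 'tool_pos': array([ 0.22673323, -0.63531432,  0.24464317]), 'orientation': array([ 1.79908712e+02, -6.21490530e-03, -1.60366150e+02]), 'force': array([ 0.3384988 ,  0.21380495, -0.84187529]), 'moment': array([0.04014178, 0.06922612, 0.00014745]), 'gripper_force': 0.0, 'opening': 0.08774853169583195}
scene {'fx': 383.08414419360855, 'fy': 383.08414419360855, 'cx': 317.5657822586848, 'cy': 196.94716625024563, 'world_to_cam': array([[-0.85929556, -0.51095827, -0.02308206,  0.42648726],
       [-0.22871608,  0.42422094, -0.87619949,  0.21391001],
       [ 0.45749327, -0.7476351 , -0.48139554,  0.75984675],
       [ 0.        ,  0.        ,  0.        ,  1.        ]])}
top {'fx': 490.92495438328183, 'fy': 490.92495438328183, 'cx': 313.314026799545, 'cy': 196.77677970615647, 'world_to_cam': array([[-0.01622451, -0.99986717,  0.00155   , -0.0402678 ],
       [-0.98556533,  0.01573113, -0.16856308,  0.53359949],
       [ 0.16851631, -0.00426248, -0.98568965,  1.50788845],
       [ 0.        ,  0.        ,  0.        ,  1.        ]])}
```

View pics/top0.png

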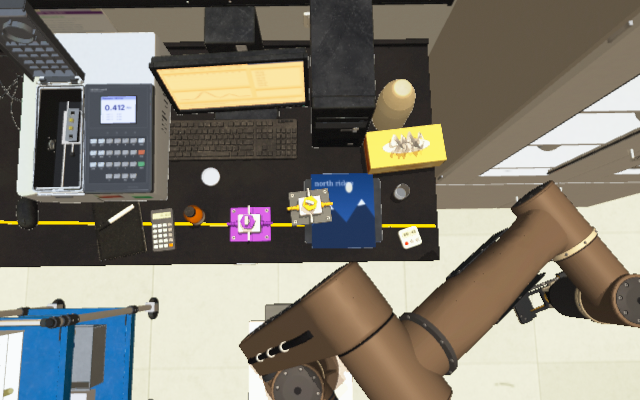

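View pics/scene0.png

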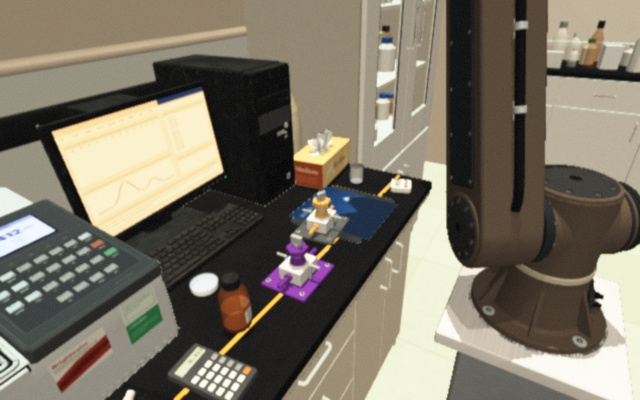

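Two things have the valve's shape: a purple one at top (250,224) / scene (298,268), and a grey one with brass parts on a dark plate at top (310,207) / scene (320,222). The grey and brass one matches the described colours. I'll confirm that in a crop.

```bash
cat > h.py <<'E'
from plant import *
import cv2,numpy as np
def ray(m,u,v,z):
    T=m["world_to_cam"];R=T[:3,:3];c=-R.T@T[:3,3]
    d=R.T@np.array([(u-m["cx"])/m["fx"],(v-m["cy"])/m["fy"],1])
    return c+d*(z-c[2])/d[2]
E
python3 - <<'E'
from h import *
a=cv2.imread("pics/top0.png")[180:250,215:345];b=cv2.imread("pics/scene0.png")[180:250,255:385]
cv2.imwrite("pics/crop0.png",np.vstack([cv2.resize(x,None,fx=4,fy=4,interpolation=2) for x in(a,b)]))
m=camera_model("top")
for u,v,z in[(310,207,.04),(310,204,.1),(250,224,.05),(193,215,.05)]:print(ray(m,u,v,z))
E
```

```text
[ 0.50115355 -0.03785765  0.04      ]
[ 0.50139868 -0.03816761  0.1       ]
[0.44897322 0.15033483 0.05      ]
[0.48018318 0.32901934 0.05      ]
```

View pics/crop0.png

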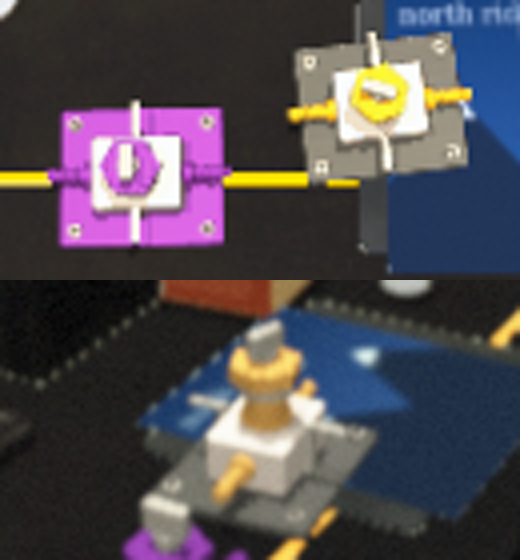

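The crop confirms it: the lower-right assembly at top (310,207) has a grey block, brass bonnet, nut and hose tails on a dark plate, and its bar head is skewed to the ribs. The purple one is a decoy. I'm moving above the target.

Emit:
{"api": "play_rows", "payload": {
  "deltas": [
    [0.02, 0.05, 0.01, 0, 0, 0],
    [0.0244, 0.0534, 0.01, 0, 0, 0],
    [0.0244, 0.0534, 0.01, 0, 0, 0],
    [0.0244, 0.0534, 0.01, 0, 0, 0],
    [0.0244, 0.0534, 0.01, 0, 0, 0],
    [0.0244, 0.0534, 0.01, 0, 0, 0],
    [0.0244, 0.0534, 0, 0, 0, 0],
    [0.0244, 0.0534, 0, 0, 0, 0],
    [0.0244, 0.0534, 0, 0, 0, 0],
    [0.0244, 0.0534, 0, 0, 0, 0]
  ],
  "gripper": 1
}}

```text
clock: 1.1
tool_pos: [0.4187, -0.2094, 0.2936]
orientation: [180.0, 0.0, -160.4]
force: [1.6, -0.4, 0.8]
opening: 0.0876
gripper_force: 0.0
```

Emit:
{"api": "play_rows", "payload": {
  "deltas": [
    [0.0244, 0.0534, 0, 0, 0, 0],
    [0.0244, 0.0534, 0, 0, 0, 0],
    [0.0244, 0.0534, 0, 0, 0, 0],
    [0.024, 0.04, 0, 0, 0, 0],
    [0.0, 0.0, 0, 0, 0, 0],
    [0, 0, 0, 0, 0, 0]
  ]
}}

```text
clock: 1.7
tool_pos: [0.4962, -0.0503, 0.293]
orientation: [180.0, -0.1, -160.3]
force: [-0.2, -0.1, 0.0]
opening: 0.0875
gripper_force: 0.0
```

Run:
```python
from h import *
o=get_obs();print(o["clock"],o["tool_pos"],o["orientation"],o["joint_pos"])
m=camera_model("wrist");p,d=snapshot("wrist");cv2.imwrite("pics/w1.png",p);np.save("w1.npy",d);np.save("w1m.npy",m,allow_pickle=True);print(m)
T=m["world_to_cam"]
for z in(.045,.108):
  c=T@[.501,-.038,z,1];print(c[0]/c[2]*m["fx"]+m["cx"],c[1]/c[2]*m["fy"]+m["cy"])
```

```text
1.7 [ 0.49622927 -0.05031823  0.29298987] [ 1.79987366e+02 -7.63041654e-02 -1.60251573e+02] [ 1.68185040e+01  2.05556536e+00 -1.65553412e+01 -9.19376728e-03
 -7.14659439e+01 -8.70671573e+01]
{'fx': 287.95908859595335, 'fy': 287.95908859595335, 'cx': 322.6528842958227, 'cy': 205.88008350539218, 'world_to_cam': array([[-3.37365317e-01,  9.41373806e-01, -1.95058083e-05,
         2.14864344e-01],
       [ 9.08680825e-01,  3.25654366e-01,  2.61243931e-01,
        -4.80068476e-01],
       [ 2.45934545e-01,  8.81169169e-02, -9.65272816e-01,
         3.17237813e-01],
       [ 0.00000000e+00,  0.00000000e+00,  0.00000000e+00,
         1.00000000e+00]])}
330.019813532175 187.2724452507099
331.36468669304764 198.11135652351828
```

View pics/w1.png

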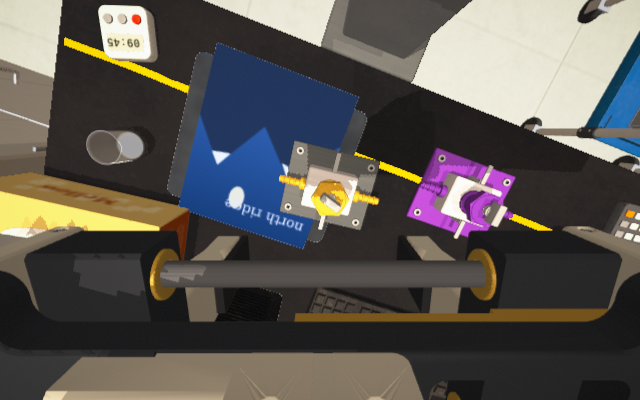

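The wrist view shows the valve at (330,195) with its ribs running from (338,158) to (322,222), and the bar head at (330,200). I'll measure both by height from the depth image.

```bash
cat >> h.py <<'E'
def cloud(m,d):
    v,u=np.mgrid[:400,:640];c=np.stack([(u-m["cx"])/m["fx"]*d,(v-m["cy"])/m["fy"]*d,d],-1)
    T=m["world_to_cam"];return (c-T[:3,3])@T[:3,:3]
def axis(P):
    c=P.mean(0);w,V=np.linalg.eigh(np.cov((P-c).T));a=np.degrees(np.arctan2(V[1,1],V[0,1]))
    return c,(a+90)%180-90,2*np.sqrt(3*w)
E
python3 - <<'E'
from h import *
m=np.load("w1m.npy",allow_pickle=True).item();d=np.load("w1.npy");p=cv2.imread("pics/w1.png")
W=cloud(m,d);near=(np.hypot(W[...,0]-.501,W[...,1]+.038)<.075)&(d>0)
print(np.histogram(W[near][:,2],np.arange(-.004,.13,.004)))
b=near&(W[...,2]>.098)
Q=W[b];print("bar",b.sum(),axis(Q[:,:2]),Q[:,2].mean())
v,u=np.nonzero(b);print(cv2.minAreaRect(np.c_[u,v].astype(np.float32)))
cv2.imwrite("pics/c1.png",cv2.resize(p[130:250,265:395],None,fx=5,fy=5,interpolation=2))
E
```

```text
(array([ 295, 1038, 2888,  702,   56,   12,   19,   71,  300,  102,  132,
        921,  154,    1,    0,    0,    0,    0,    0,    9,   25,   47,
        679,   24,   19,   13,   13,  153,   20,    0,    0,    0,    0]), array([-0.004,  0.   ,  0.004,  0.008,  0.012,  0.016,  0.02 ,  0.024,
        0.028,  0.032,  0.036,  0.04 ,  0.044,  0.048,  0.052,  0.056,
        0.06 ,  0.064,  0.068,  0.072,  0.076,  0.08 ,  0.084,  0.088,
        0.092,  0.096,  0.1  ,  0.104,  0.108,  0.112,  0.116,  0.12 ,
        0.124,  0.128]))
bar 75970 (array([ 0.47110086, -0.0482314 ]), np.float64(-71.01668525410417), array([0.03277235, 0.14192887])) 0.3682142579667917
((337.5, 296.0), (206.0, 603.0), 90.0)
```

View pics/c1.png

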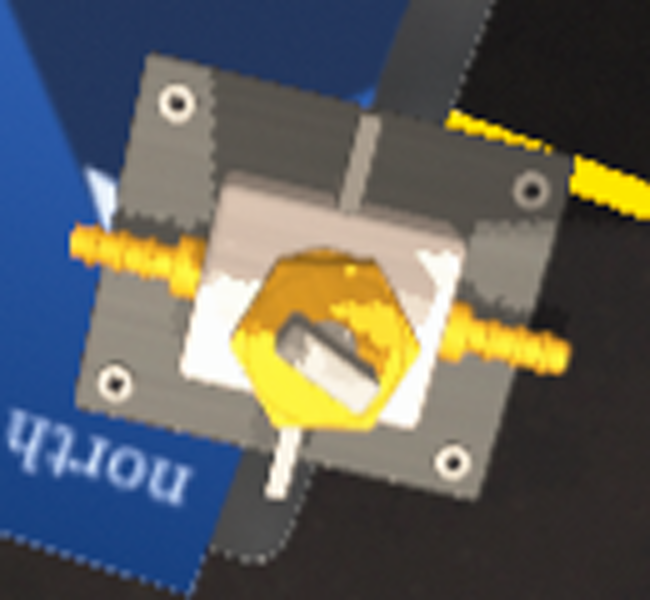

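The crop shows the ribs running from (370,118) to (277,495) and the bar's top face running from (290,340) to (370,395).

```bash
cat > fit.py <<'E'
from h import *
def fit(m,d,bz=.1035):
    W=cloud(m,d);r=np.hypot(W[...,0]-.501,W[...,1]+.038);near=(r<.075)&(d>0)&(W[...,2]<.115)
    b=near&(W[...,2]>bz);print("bar",b.sum(),axis(W[b][:,:2]),W[b][:,2].mean())
    v,u=np.nonzero(b);rc=cv2.minAreaRect(W[b][:,:2].astype(np.float32)*1000);print(rc)
    n=near&(W[...,2]>.076)&(W[...,2]<.0935);Q=W[n];print("nut",n.sum(),np.median(Q[:,2]),cv2.minEnclosingCircle(Q[:,:2].astype(np.float32)*1000))
    h=cv2.convexHull(Q[:,:2].astype(np.float32)*1000)[:,0]
    # hexagon yaw: angle (mod 60) of flats' normals minimising width
    A=np.radians(np.arange(0,60,.5));w=[sum(np.ptp(h@[np.cos(a+k),np.sin(a+k)]) for k in(0,np.pi/3,2*np.pi/3)) for a in A]
    i=np.argmin(w);print("nut flat normal",np.degrees(A[i]),w[i]/3)
    c=[np.mean([np.max(h@e),np.min(h@e)]) for e in np.eye(2)];print("hull ctr",c)
    k=(r>.028)&(r<.055)&(W[...,2]>.0445)&(W[...,2]<.05);print("ribs",k.sum(),axis(W[k][:,:2]))
E
python3 - <<'E'
from fit import *
m=np.load("w1m.npy",allow_pickle=True).item();d=np.load("w1.npy");fit(m,d)
g=lambda x,y,z:ray(m,265+(x-2)/5,130+(y-2)/5,z)
R=np.array([g(370,118,.046),g(350,207,.046),g(290,430,.046),g(277,495,.046)]);print(R,axis(R[:,:2]))
S=np.array([g(177,103,.008),g(532,190,.008),g(115,383,.008),g(452,463,.008)]);print(S.mean(0))
for a,b in((0,2),(1,3),(0,1),(2,3)):e=S[b]-S[a];print(np.degrees(np.arctan2(e[1],e[0])),np.hypot(*e[:2]))
B=[g(290,340,.108),g(370,395,.108)];print(B,np.degrees(np.arctan2(*(B[0]-B[1])[1::-1])))
E
```

```text
bar 173 (array([ 0.50707421, -0.03749229]), np.float64(72.17666346049413), array([0.0091085 , 0.02593667])) 0.10700752543311162
((507.508056640625, -37.13143539428711), (26.173826217651367, 9.034141540527344), 72.63931274414062)
nut 783 0.08551516538792987 ((507.5863037109375, -37.316585540771484), 23.95441436767578)
nut flat normal 18.0 41.9656286212685
hull ctr [np.float64(507.49774169921875), np.float64(-37.3837890625)]
ribs 90 (array([ 0.49857032, -0.03831395]), np.float64(5.935732586673339), array([0.00581927, 0.14849341]))
[[ 0.45392325 -0.04317549  0.046     ]
 [ 0.47784048 -0.03994946  0.046     ]
 [ 0.54224916 -0.0339944   0.046     ]
 [ 0.56163215 -0.03096449  0.046     ]] (array([ 0.50891126, -0.03702096]), np.float64(6.154371081795119), array([0.00165135, 0.17856759]))
[ 0.50857136 -0.03670518  0.008     ]
5.924416108703612 0.08654445907422148
5.7245277332848845 0.08709660285689533
96.08739979463994 0.10694711778790583
95.79150044579457 0.10664311784725396
[array([ 0.50384594, -0.04774213,  0.108     ]), array([ 0.509971  , -0.02570732,  0.108     ])] -105.53444721492507
```

Valve axis is (0.5076, -0.0373). The ribs lie at +5.9° and the bar at 72.4°, so it needs about 66.5° clockwise. The nut top is at 85.5 mm with a flat normal at 18° (mod 60). Next I align over the bar (yaw -107.6) and descend.

Emit:
{"api": "play_rows", "payload": {
  "deltas": [
    [0.002, 0.0023, -0.029, 0, 0, 0.0418],
    [0.002, 0.0023, -0.029, 0, 0, 0.0418],
    [0.002, 0.0023, -0.029, 0, 0, 0.0418],
    [0.002, 0.0023, -0.029, 0, 0, 0.0418],
    [0.002, 0.0023, -0.029, 0, 0, 0.0418],
    [0.002, 0.0023, -0.029, 0, 0, 0.0418],
    [0.002, 0.0023, -0.029, 0, 0, 0.0418],
    [0, 0, -0.005, 0, 0, 0],
    [0, 0, 0, 0, 0, 0],
    [0, 0, 0, 0, 0, 0]
  ]
}}

```text
clock: 2.75
tool_pos: [0.508, -0.0387, 0.1283]
orientation: [-179.9, 0.0, -107.9]
force: [-0.4, 0.3, 0.1]
opening: 0.0879
gripper_force: 0.0
```

Run:
```python
from h import *
o=get_obs();print(o["tool_pos"],o["orientation"],o["joint_pos"],o["moment"])
m=camera_model("wrist");p,d=snapshot("wrist");cv2.imwrite("pics/w2.png",p);W=cloud(m,d)
b=(d>0)&(np.hypot(W[...,0]-.5076,W[...,1]+.0373)<.018)&(W[...,2]>.1045)&(W[...,2]<.112)
print(b.sum(),axis(W[b][:,:2]),cv2.minAreaRect(W[b][:,:2].astype(np.float32)*1000) if b.any() else 0)
```

```text
[ 0.50796144 -0.03869093  0.12831751] [-1.79926107e+02  2.89052791e-02 -1.07893315e+02] [ 1.77760347e+01  1.14047192e+01 -2.91188140e+01  2.58207508e-02
 -4.93995848e+01 -3.56861590e+01] [ 0.0210394   0.02994617 -0.02252419]
438 (array([ 0.50679489, -0.04133589]), np.float64(72.95277496950126), array([0.008706  , 0.01900637])) ((507.05462646484375, -41.001800537109375), (18.71910858154297, 8.447348594665527), 72.45623779296875)
```

Emit:
{"api": "play_rows", "payload": {
  "deltas": [
    [-0.0003, 0.0016, -0.012, 0, 0, 0.002],
    [0, 0, -0.0103, 0, 0, 0],
    [0, 0, 0, 0, 0, 0],
    [0, 0, 0, 0, 0, 0]
  ]
}}

```text
clock: 3.2
tool_pos: [0.5071, -0.0369, 0.109]
orientation: [180.0, -0.0, -107.3]
force: [-0.6, -0.2, 0.2]
opening: 0.0873
gripper_force: 0.0
```

Emit:
{"api": "play_rows", "payload": {
  "deltas": [
    [0, 0, 0, 0, 0, 0],
    [0, 0, 0, 0, 0, 0],
    [0, 0, 0, 0, 0, 0],
    [0, 0, 0, 0, 0, 0],
    [0, 0, 0, 0, 0, 0],
    [0, 0, 0, 0, 0, 0],
    [0, 0, 0, 0, 0, 0],
    [0, 0, 0, 0, 0, 0],
    [0, 0, 0, 0, 0, 0],
    [0, 0, 0, 0, 0, 0]
  ],
  "gripper": -1
}}

```text
clock: 4.2
tool_pos: [0.5073, -0.0369, 0.1093]
orientation: [180.0, -0.0, -107.3]
force: [0.2, 0.6, 0.5]
opening: 0.0131
gripper_force: 0.0
```

Run:
```python
from h import *
o=get_obs();print(o)
```

```text
{'clock': 4.2, 'joint_pos': array([ 1.79890572e+01,  1.27658308e+01, -3.04010860e+01, -6.32802847e-05,
       -4.68339953e+01, -3.53264101e+01]), 'qvel': array([-0.08149542,  0.07480239, -0.02040684,  0.02613647, -0.07004008,
       -0.07534318]), 'tau': array([-1.92624277e-03, -4.09209716e+01,  2.27174091e+01,  5.42936370e+00,
       -1.61179004e-02, -6.64932122e-05]), 'tool_pos': array([ 0.50726784, -0.03694343,  0.10932723]), 'orientation': array([ 1.79999229e+02, -4.89733626e-04, -1.07337396e+02]), 'force': array([0.15527737, 0.58450006, 0.49560915]), 'moment': array([ 0.02696836,  0.09171038, -0.04250659]), 'gripper_force': 0.0, 'opening': 0.013118996259715857}
```

Emit:
{"api": "play_rows", "payload": {
  "deltas": [
    [0, 0, 0.001, 0, 0, 0],
    [0, 0, 0, 0, 0, 0],
    [0, 0, 0, 0, 0, 0],
    [0, 0, 0, 0, 0, 0],
    [0, 0, 0, 0, 0, 0]
  ]
}}

```text
clock: 4.7
tool_pos: [0.5073, -0.0369, 0.1096]
orientation: [180.0, -0.0, -107.3]
force: [4.8, -2.6, -11.8]
opening: 0.0086
gripper_force: 30.0
```

Emit:
{"api": "play_rows", "payload": {
  "deltas": [
    [0, 0, 0, 0, 0, -0.0371],
    [0, 0, 0, 0, 0, -0.0371],
    [0, 0, 0, 0, 0, -0.0371],
    [0, 0, 0, 0, 0, -0.0371],
    [0, 0, 0, 0, 0, -0.0371],
    [0, 0, 0, 0, 0, -0.0371],
    [0, 0, 0, 0, 0, -0.0371],
    [0, 0, 0, 0, 0, -0.0371],
    [0, 0, 0, 0, 0, -0.0371],
    [0, 0, 0, 0, 0, -0.0371]
  ]
}}

```text
clock: 5.7
tool_pos: [0.5074, -0.037, 0.1096]
orientation: [-180.0, -0.0, -174.4]
force: [5.1, -2.0, -12.3]
opening: 0.0091
gripper_force: 30.0
```

Emit:
{"api": "play_rows", "payload": {
  "deltas": [
    [0, 0, 0, 0, 0, 0],
    [0, 0, 0, 0, 0, 0],
    [0, 0, 0, 0, 0, 0]
  ]
}}

```text
clock: 6.0
tool_pos: [0.5074, -0.037, 0.1096]
orientation: [-180.0, -0.0, -174.1]
force: [6.7, -1.9, -11.8]
opening: 0.0089
gripper_force: 30.0
```

Run:
```python
from h import *
o=get_obs();print(o["moment"],o["orientation"],o["joint_pos"])
```

```text
[-0.88307304 -2.03019082 -0.04563761] [-1.79997600e+02 -6.69685199e-04 -1.74127142e+02] [ 1.79796208e+01  1.27571565e+01 -3.03640376e+01  3.02287841e-03
 -4.68799641e+01 -1.02108829e+02]
```

Emit:
{"api": "play_rows", "payload": {
  "deltas": [
    [0, 0, 0, 0, 0, 0],
    [0, 0, 0, 0, 0, 0],
    [0, 0, 0, 0, 0, 0],
    [0, 0, 0, 0, 0, 0],
    [0, 0, 0, 0, 0, 0],
    [0, 0, 0.035, 0, 0, 0],
    [0, 0, 0.035, 0, 0, 0],
    [0, 0, 0.035, 0, 0, 0.045],
    [0, 0, 0.035, 0, 0, 0.045],
    [0, 0, 0.035, 0, 0, 0.045]
  ],
  "gripper": 1
}}

```text
clock: 7.0
tool_pos: [0.507, -0.0369, 0.2515]
orientation: [180.0, 0.0, -149.5]
force: [0.3, -1.1, -0.4]
opening: 0.0832
gripper_force: 0.0
```

Emit:
{"api": "play_rows", "payload": {
  "deltas": [
    [0, 0, 0, 0, 0, 0.045],
    [0, 0, 0, 0, 0, 0.045],
    [0, 0, 0, 0, 0, 0.045],
    [0, 0, 0, 0, 0, 0.045],
    [0, 0, 0, 0, 0, 0.045],
    [0, 0, 0, 0, 0, 0.045],
    [0, 0, 0, 0, 0, 0.045],
    [0, 0, 0, 0, 0, 0.045],
    [0, 0, 0, 0, 0, 0.045],
    [0, 0, 0, 0, 0, 0.045]
  ]
}}

```text
clock: 8.0
tool_pos: [0.5071, -0.0369, 0.2502]
orientation: [-180.0, 0.0, -68.5]
force: [-0.6, -0.4, -0.7]
opening: 0.0878
gripper_force: 0.0
```

Emit:
{"api": "play_rows", "payload": {
  "deltas": [
    [0, 0, 0, 0, 0, 0.045],
    [0, 0, 0, 0, 0, 0.045],
    [0, 0, 0, 0, 0, 0.045],
    [0, 0, 0, 0, 0, 0.045],
    [0, 0, 0, 0, 0, 0.045],
    [0, 0, 0, 0, 0, 0.045],
    [0, 0, 0, 0, 0, 0.045],
    [0, 0, 0, 0, 0, 0],
    [0, 0, 0, 0, 0, 0]
  ]
}}

```text
clock: 8.9
tool_pos: [0.5072, -0.0369, 0.2502]
orientation: [-180.0, -0.0, -12.4]
force: [0.5, -0.2, -0.2]
opening: 0.0875
gripper_force: 0.0
```

Run:
```python
from fit import *
o=get_obs();print(o["clock"],o["moment"],o["tool_pos"],o["orientation"],o["joint_pos"])
m=camera_model("wrist");p,d=snapshot("wrist");fit(m,d);cv2.imwrite("pics/w3.png",p)
```

```text
8.9 [-0.05363445  0.17515658 -0.02958878] [ 0.50719045 -0.03691017  0.25018418] [-1.79995080e+02 -3.89992761e-03 -1.23538404e+01] [ 1.79941145e+01  4.55178257e+00 -1.95438528e+01 -2.49275153e-03
 -6.58985132e+01  5.96530632e+01]
bar 225 (array([ 0.50916535, -0.03682648]), np.float64(5.393422587035872), array([0.00895676, 0.02611381])) 0.10706775941839769
((508.93505859375, -36.759742736816406), (25.313276290893555, 8.774242401123047), 5.301182270050049)
nut 1041 0.08544725486561844 ((508.82958984375, -36.80744934082031), 23.66743278503418)
nut flat normal 18.0 42.03358687710914
hull ctr [np.float64(508.7378234863281), np.float64(-36.98643970489502)]
ribs 120 (array([ 0.50864845, -0.03677384]), np.float64(5.859461460578984), array([0.00575526, 0.14618058]))
```

Emit:
{"api": "play_rows", "payload": {
  "deltas": [
    [0.001, 0, -0.036, 0, 0, 0],
    [0, 0, -0.036, 0, 0, 0.002],
    [0, 0, -0.036, 0, 0, 0],
    [0, 0, -0.036, 0, 0, 0],
    [0, 0, -0.03, 0, 0, 0],
    [0, 0, -0.02, 0, 0, 0],
    [0, 0, -0.02, 0, 0, 0],
    [0, 0, 0, 0, 0, 0],
    [0, 0, 0, 0, 0, 0]
  ]
}}

```text
clock: 9.85
tool_pos: [0.5082, -0.037, 0.0791]
orientation: [180.0, 0.0, -11.8]
force: [-0.2, -0.4, 0.6]
opening: 0.0874
gripper_force: 0.0
```

Emit:
{"api": "play_rows", "payload": {
  "deltas": [
    [0, 0, 0, 0, 0, 0],
    [0, 0, 0, 0, 0, 0],
    [0, 0, 0, 0, 0, 0],
    [0, 0, 0, 0, 0, 0],
    [0, 0, 0, 0, 0, 0],
    [0, 0, 0, 0, 0, 0],
    [0, 0, 0, 0, 0, 0],
    [0, 0, 0, 0, 0, 0],
    [0, 0, 0, 0, 0, 0],
    [0, 0, 0, 0, 0, 0]
  ],
  "gripper": -1
}}

```text
clock: 10.85
tool_pos: [0.508, -0.0371, 0.079]
orientation: [180.0, 0.0, -11.8]
force: [-0.5, -3.4, 1.5]
opening: 0.042
gripper_force: 30.0
```

Run:
```python
from h import *
o=get_obs();print(o["moment"],o["force"],o["tool_pos"],o["orientation"],o["opening"],o["gripper_force"])
```

```text
[-1.25454818  0.1528812   0.02732129] [-0.48326078 -3.38398365  1.48563675] [ 0.50801572 -0.03712518  0.07895913] [ 1.79983440e+02  4.24235259e-03 -1.17512572e+01] 0.042018873720375334 29.997695982456207
```

Emit:
{"api": "play_rows", "payload": {
  "deltas": [
    [0, 0, -0.0003, 0, 0, -0.0389],
    [0, 0, -0.0003, 0, 0, -0.0389],
    [0, 0, -0.0003, 0, 0, -0.0389],
    [0, 0, -0.0003, 0, 0, -0.0389],
    [0, 0, -0.0003, 0, 0, -0.0389],
    [0, 0, -0.0003, 0, 0, -0.0389],
    [0, 0, -0.0003, 0, 0, -0.0389],
    [0, 0, -0.0003, 0, 0, -0.0389],
    [0, 0, -0.0003, 0, 0, -0.0389],
    [0, 0, -0.0003, 0, 0, -0.0389]
  ]
}}

```text
clock: 11.85
tool_pos: [0.5075, -0.0376, 0.0766]
orientation: [179.9, -0.0, -82.1]
force: [-2.0, -5.4, 3.9]
opening: 0.0422
gripper_force: 30.0
```

```bash
cat > s.py <<'E'
from h import *
o=get_obs();print(o["clock"],"M",o["moment"].round(3),"F",o["force"].round(1),o["tool_pos"].round(4),"yaw",o["orientation"][2].round(2),o["opening"].round(4),"j6",o["joint_pos"][5].round(1))
E
python3 s.py
```

```text
Traceback (most recent call last):
  File "s.py", line 2, in <module>
    o=get_obs();print(o["clock"],"M",o["moment"].round(3),"F",o["force"].round(1),o["tool_pos"].round(4),"yaw",o["orientation"][2].round(2),o["opening"].round(4),"j6",o["joint_pos"][5].round(1))
                                                                                                                                            ^^^^^^^^^^^^^^^^^^
AttributeError: 'float' object has no attribute 'round'
```

```bash
sed -i 's/o\["opening"\].round(4)/o["opening"]/' s.py; python3 s.py
```

```text
11.85 M [-1.984  0.738  0.045] F [-2.  -5.4  3.9] [ 0.5075 -0.0376  0.0766] yaw -82.06 0.042161580684661464 j6 -10.0
```

Emit:
{"api": "play_rows", "payload": {
  "deltas": [
    [0, 0, -0.0002, 0, 0, -0.0278],
    [0, 0, -0.0002, 0, 0, -0.0278],
    [0, 0, -0.0002, 0, 0, -0.0278],
    [0, 0, 0, 0, 0, 0],
    [0, 0, 0, 0, 0, 0]
  ]
}}

```text
clock: 12.35
tool_pos: [0.5073, -0.0376, 0.0761]
orientation: [179.9, -0.1, -96.8]
force: [-0.9, -5.6, 3.7]
opening: 0.0418
gripper_force: 30.0
```

```bash
python3 s.py
```

```text
12.35 M [-1.935  0.751 -0.074] F [-0.9 -5.6  3.7] [ 0.5073 -0.0376  0.0761] yaw -96.81 0.04175122816088048 j6 -24.8
```

Emit:
{"api": "play_rows", "payload": {
  "deltas": [
    [0, 0, -0.0002, 0, 0, -0.0278],
    [0, 0, -0.0002, 0, 0, -0.0278],
    [0, 0, 0, 0, 0, 0],
    [0, 0, 0, 0, 0, 0]
  ]
}}

```text
clock: 12.75
tool_pos: [0.5072, -0.0376, 0.0757]
orientation: [179.9, -0.1, -106.8]
force: [-2.0, -4.7, 5.1]
opening: 0.0419
gripper_force: 30.0
```

```bash
python3 s.py
```

```text
12.75 M [-1.765  0.808 -0.007] F [-2.  -4.7  5.1] [ 0.5072 -0.0376  0.0757] yaw -106.81 0.04189609294312883 j6 -34.8
```

Emit:
{"api": "play_rows", "payload": {
  "deltas": [
    [0, 0, -0.0002, 0, 0, -0.0278],
    [0, 0, -0.0002, 0, 0, -0.0278],
    [0, 0, 0, 0, 0, 0],
    [0, 0, 0, 0, 0, 0]
  ]
}}

```text
clock: 13.15
tool_pos: [0.5071, -0.0375, 0.0754]
orientation: [179.9, -0.1, -116.8]
force: [-3.4, -5.2, 5.1]
opening: 0.0419
gripper_force: 30.0
```

```bash
python3 s.py
```

```text
13.15 M [-1.62   0.975 -0.031] F [-3.4 -5.2  5.1] [ 0.5071 -0.0375  0.0754] yaw -116.82 0.04187344155244773 j6 -44.8
```

Emit:
{"api": "play_rows", "payload": {
  "deltas": [
    [0, 0, -0.0002, 0, 0, -0.0222],
    [0, 0, -0.0002, 0, 0, -0.0222],
    [0, 0, 0, 0, 0, 0],
    [0, 0, 0, 0, 0, 0]
  ]
}}

```text
clock: 13.55
tool_pos: [0.507, -0.0375, 0.0751]
orientation: [179.9, -0.1, -124.8]
force: [-3.9, -4.1, 5.1]
opening: 0.0419
gripper_force: 30.0
```

```bash
python3 s.py
```

```text
13.55 M [-1.432  1.158 -0.027] F [-3.9 -4.1  5.1] [ 0.507  -0.0375  0.0751] yaw -124.81 0.04190390080564764 j6 -52.8
```

Emit:
{"api": "play_rows", "payload": {
  "deltas": [
    [0, 0, -0.0002, 0, 0, -0.0222],
    [0, 0, -0.0002, 0, 0, -0.0222],
    [0, 0, 0, 0, 0, 0],
    [0, 0, 0, 0, 0, 0]
  ]
}}

```text
clock: 13.95
tool_pos: [0.5069, -0.0375, 0.0748]
orientation: [179.9, -0.1, -132.8]
force: [-4.0, -4.2, 5.8]
opening: 0.0416
gripper_force: 30.0
```

```bash
python3 s.py
```

```text
13.95 M [-1.254  1.395 -0.03 ] F [-4.  -4.2  5.8] [ 0.5069 -0.0375  0.0748] yaw -132.8 0.04163593400147716 j6 -60.8
```

Emit:
{"api": "play_rows", "payload": {
  "deltas": [
    [0, 0, -0.0002, 0, 0, -0.0222],
    [0, 0, -0.0002, 0, 0, -0.0222],
    [0, 0, 0, 0, 0, 0],
    [0, 0, 0, 0, 0, 0]
  ]
}}

```text
clock: 14.35
tool_pos: [0.5069, -0.0374, 0.0745]
orientation: [180.0, -0.1, -140.8]
force: [-5.3, -2.4, 6.8]
opening: 0.0416
gripper_force: 30.0
```

```bash
python3 s.py
```

```text
14.35 M [-1.071  1.508 -0.043] F [-5.3 -2.4  6.8] [ 0.5069 -0.0374  0.0745] yaw -140.8 0.041632390726300504 j6 -68.7
```

Emit:
{"api": "play_rows", "payload": {
  "deltas": [
    [0, 0, -0.0002, 0, 0, -0.0222],
    [0, 0, -0.0002, 0, 0, -0.0222],
    [0, 0, 0, 0, 0, 0],
    [0, 0, 0, 0, 0, 0]
  ]
}}

```text
clock: 14.75
tool_pos: [0.5068, -0.0373, 0.0743]
orientation: [180.0, -0.1, -148.8]
force: [-5.3, -2.9, 8.0]
opening: 0.0418
gripper_force: 30.0
```

```bash
python3 s.py
```

```text
14.75 M [-0.826  1.848  0.06 ] F [-5.3 -2.9  8. ] [ 0.5068 -0.0373  0.0743] yaw -148.78 0.04183414938373393 j6 -76.7
```

Emit:
{"api": "play_rows", "payload": {
  "deltas": [
    [0, 0, -0.0001, 0, 0, -0.0222],
    [0, 0, 0, 0, 0, 0],
    [0, 0, 0, 0, 0, 0]
  ]
}}

```text
clock: 15.05
tool_pos: [0.5068, -0.0373, 0.0743]
orientation: [180.0, -0.1, -152.8]
force: [-6.1, -2.1, 8.3]
opening: 0.0415
gripper_force: 30.0
```

```bash
python3 s.py
```

```text
15.05 M [-0.662  1.94   0.009] F [-6.1 -2.1  8.3] [ 0.5068 -0.0373  0.0743] yaw -152.77 0.04146043483140128 j6 -80.7
```

Emit:
{"api": "play_rows", "payload": {
  "deltas": [
    [0, 0, -0.0001, 0, 0, -0.0222],
    [0, 0, 0, 0, 0, 0],
    [0, 0, 0, 0, 0, 0]
  ]
}}

```text
clock: 15.35
tool_pos: [0.5068, -0.0373, 0.0742]
orientation: [180.0, -0.1, -156.8]
force: [-5.8, -1.2, 9.5]
opening: 0.0419
gripper_force: 30.0
```

```bash
python3 s.py
```

```text
15.35 M [-0.594  2.005  0.128] F [-5.8 -1.2  9.5] [ 0.5068 -0.0373  0.0742] yaw -156.76 0.041858595474656014 j6 -84.7
```

Emit:
{"api": "play_rows", "payload": {
  "deltas": [
    [0, 0, -0.0001, 0, 0, -0.0222],
    [0, 0, 0, 0, 0, 0],
    [0, 0, 0, 0, 0, 0]
  ]
}}

```text
clock: 15.65
tool_pos: [0.5068, -0.0372, 0.0741]
orientation: [180.0, -0.1, -160.8]
force: [-5.8, -0.9, 8.9]
opening: 0.0419
gripper_force: 30.0
```

```bash
python3 s.py
```

```text
15.65 M [-0.462  2.091  0.166] F [-5.8 -0.9  8.9] [ 0.5068 -0.0372  0.0741] yaw -160.75 0.04188663571532237 j6 -88.7
```

Emit:
{"api": "play_rows", "payload": {
  "deltas": [
    [0, 0, 0, 0, 0, 0]
  ]
}}

```text
clock: 15.75
tool_pos: [0.5068, -0.0372, 0.0742]
orientation: [180.0, -0.1, -160.7]
force: [-6.5, -1.4, 9.8]
opening: 0.0418
gripper_force: 30.0
```

```bash
python3 s.py
```

```text
15.75 M [-0.454  2.109  0.148] F [-6.5 -1.4  9.8] [ 0.5068 -0.0372  0.0742] yaw -160.74 0.041769923929918455 j6 -88.7
```

Emit:
{"api": "play_rows", "payload": {
  "deltas": [
    [0, 0, 0, 0, 0, 0]
  ]
}}

```text
clock: 15.85
tool_pos: [0.5068, -0.0372, 0.0742]
orientation: [180.0, -0.1, -160.7]
force: [-5.6, -0.9, 10.0]
opening: 0.0416
gripper_force: 30.0
```

```bash
python3 s.py
```

```text
15.85 M [-0.496  2.15   0.145] F [-5.6 -0.9 10. ] [ 0.5068 -0.0372  0.0742] yaw -160.74 0.04161169542782591 j6 -88.7
```

Emit:
{"api": "play_rows", "payload": {
  "deltas": [
    [0, 0, -0.0001, 0, 0, -0.0222],
    [0, 0, 0, 0, 0, 0],
    [0, 0, 0, 0, 0, 0]
  ]
}}

```text
clock: 16.15
tool_pos: [0.5068, -0.0372, 0.0741]
orientation: [180.0, -0.1, -164.7]
force: [-6.9, -1.3, 10.4]
opening: 0.0415
gripper_force: 30.0
```

```bash
python3 s.py
```

```text
16.15 M [-0.348  2.131  0.208] F [-6.9 -1.3 10.4] [ 0.5068 -0.0372  0.0741] yaw -164.74 0.041519272670174266 j6 -92.7
```

Emit:
{"api": "play_rows", "payload": {
  "deltas": [
    [0, 0, 0, 0, 0, 0]
  ]
}}

```text
clock: 16.25
tool_pos: [0.5068, -0.0372, 0.0741]
orientation: [180.0, -0.1, -164.7]
force: [-5.2, -1.1, 10.3]
opening: 0.0416
gripper_force: 30.0
```

```bash
python3 s.py
```

```text
16.25 M [-0.393  2.109  0.199] F [-5.2 -1.1 10.3] [ 0.5068 -0.0372  0.0741] yaw -164.73 0.04160734431684834 j6 -92.7
```

Emit:
{"api": "play_rows", "payload": {
  "deltas": [
    [0, 0, 0, 0, 0, 0]
  ]
}}

```text
clock: 16.35
tool_pos: [0.5068, -0.0372, 0.0741]
orientation: [180.0, -0.1, -164.7]
force: [-6.5, -1.7, 11.3]
opening: 0.0419
gripper_force: 30.0
```

```bash
python3 s.py
```

```text
16.35 M [-0.359  2.193  0.266] F [-6.5 -1.7 11.3] [ 0.5068 -0.0372  0.0741] yaw -164.73 0.041894648227666156 j6 -92.7
```

Emit:
{"api": "play_rows", "payload": {
  "deltas": [
    [0, 0, -0.0001, 0, 0, -0.0222],
    [0, 0, 0, 0, 0, 0],
    [0, 0, 0, 0, 0, 0]
  ]
}}

```text
clock: 16.65
tool_pos: [0.5068, -0.0371, 0.074]
orientation: [-180.0, -0.1, -168.7]
force: [-5.8, -1.7, 10.7]
opening: 0.0415
gripper_force: 30.0
```

```bash
python3 s.py
```

```text
16.65 M [-0.237  2.207  0.304] F [-5.8 -1.7 10.7] [ 0.5068 -0.0371  0.074 ] yaw -168.73 0.04154627189229655 j6 -96.7
```

Emit:
{"api": "play_rows", "payload": {
  "deltas": [
    [0, 0, 0, 0, 0, 0]
  ]
}}

```text
clock: 16.75
tool_pos: [0.5068, -0.0371, 0.074]
orientation: [-180.0, -0.1, -168.7]
force: [-6.2, -1.1, 9.5]
opening: 0.0415
gripper_force: 30.0
```

```bash
python3 s.py
```

```text
16.75 M [-0.212  2.31   0.272] F [-6.2 -1.1  9.5] [ 0.5068 -0.0371  0.074 ] yaw -168.72 0.04151754465405377 j6 -96.7
```

Emit:
{"api": "play_rows", "payload": {
  "deltas": [
    [0, 0, 0, 0, 0, 0]
  ]
}}

```text
clock: 16.85
tool_pos: [0.5068, -0.0371, 0.0741]
orientation: [-180.0, -0.1, -168.7]
force: [-6.0, -0.5, 11.0]
opening: 0.0418
gripper_force: 30.0
```

```bash
python3 s.py
```

```text
16.85 M [-0.233  2.245  0.288] F [-6.  -0.5 11. ] [ 0.5068 -0.0371  0.0741] yaw -168.72 0.04180324311424718 j6 -96.7
```

Torque averages 0.29 N m, and about 0.30 after allowing for sensor bias. That's enough, so I release, rise and check.

Emit:
{"api": "play_rows", "payload": {
  "deltas": [
    [0, 0, 0, 0, 0, 0],
    [0, 0, 0, 0, 0, 0],
    [0, 0, 0, 0, 0, 0],
    [0, 0, 0, 0, 0, 0],
    [0, 0, 0, 0, 0, 0],
    [0, 0, 0.03, 0, 0, 0],
    [0, 0, 0.035, 0, 0, 0],
    [0, 0, 0.04, 0, 0, 0],
    [0, 0, 0.05, 0, 0, 0],
    [0, 0, 0.06, 0, 0, 0]
  ],
  "gripper": 1
}}

```text
clock: 17.85
tool_pos: [0.5071, -0.037, 0.2462]
orientation: [180.0, -0.1, -168.8]
force: [1.8, 1.0, -0.1]
opening: 0.0876
gripper_force: 0.0
```

Emit:
{"api": "play_rows", "payload": {
  "deltas": [
    [0, 0, 0, 0, 0, 0],
    [0, 0, 0, 0, 0, 0],
    [0, 0, 0, 0, 0, 0]
  ]
}}

```text
clock: 18.15
tool_pos: [0.5074, -0.037, 0.2448]
orientation: [180.0, -0.1, -168.8]
force: [0.4, 0.0, -1.0]
opening: 0.0881
gripper_force: 0.0
```

```bash
python3 s.py
python3 - <<'E'
from fit import *
m=camera_model("wrist");p,d=snapshot("wrist");fit(m,d);cv2.imwrite("pics/w4.png",p[100:300,200:450].repeat(3,0).repeat(3,1))
E
```

```text
18.15 M [ 0.008  0.059 -0.029] F [ 0.4  0.  -1. ] [ 0.5074 -0.037   0.2448] yaw -168.76 0.08810710011968977 j6 -96.7
bar 232 (array([ 0.50707233, -0.03723535]), np.float64(5.845371929626452), array([0.00888688, 0.02619368])) 0.10713645326175332
((507.3616943359375, -37.13938903808594), (25.89099884033203, 8.94208812713623), 5.694084644317627)
nut 1026 0.08062311443661499 ((507.3412170410156, -37.452491760253906), 23.537626266479492)
nut flat normal 49.5 42.030754304745045
hull ctr [np.float64(507.29986572265625), np.float64(-37.52705144882202)]
ribs 125 (array([ 0.49909298, -0.03817478]), np.float64(5.880170006020677), array([0.00570665, 0.1472689 ]))
```

View pics/w4.png

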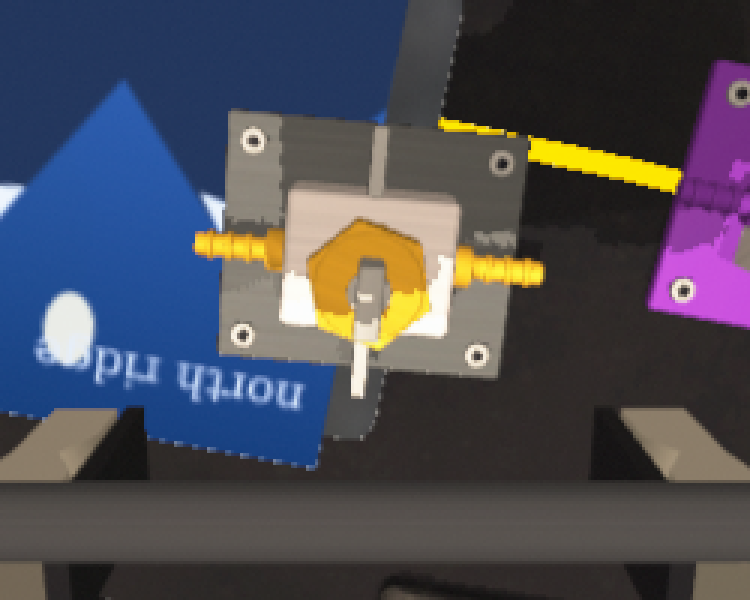

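The bar is at 5.85° and the ribs at 5.88°, so they line up. The nut top is down at 80.6 mm. The nut's flats read about 8° behind where I let go, so I'll regrip there and feel whether the tightness has held.

Emit:
{"api": "play_rows", "payload": {
  "deltas": [
    [0, 0, -0.036, 0, 0, 0.0456],
    [0, 0, -0.036, 0, 0, 0],
    [0, 0, -0.036, 0, 0, 0],
    [0, 0, -0.036, 0, 0, 0],
    [0, 0, -0.03, 0, 0, 0],
    [0, 0, -0.02, 0, 0, 0],
    [0, 0, -0.019, 0, 0, 0],
    [0, 0, 0, 0, 0, 0],
    [0, 0, 0, 0, 0, 0]
  ]
}}

```text
clock: 19.1
tool_pos: [0.5076, -0.0371, 0.0747]
orientation: [-180.0, -0.1, -160.5]
force: [0.2, 0.4, -0.2]
opening: 0.0876
gripper_force: 0.0
```

```bash
python3 s.py
```

```text
19.1 M [ 0.012 -0.    -0.002] F [ 0.2  0.4 -0.2] [ 0.5076 -0.0371  0.0747] yaw -160.53 0.08764608985587438 j6 -88.5
```

Emit:
{"api": "play_rows", "payload": {
  "deltas": [
    [0, 0, 0, 0, 0, 0],
    [0, 0, 0, 0, 0, 0],
    [0, 0, 0, 0, 0, 0],
    [0, 0, 0, 0, 0, 0],
    [0, 0, 0, 0, 0, 0],
    [0, 0, 0, 0, 0, 0],
    [0, 0, 0, 0, 0, 0],
    [0, 0, 0, 0, 0, 0],
    [0, 0, 0, 0, 0, 0],
    [0, 0, 0, 0, 0, 0]
  ],
  "gripper": -1
}}

```text
clock: 20.1
tool_pos: [0.5081, -0.0368, 0.0754]
orientation: [180.0, 0.0, -160.5]
force: [-1.3, 2.0, 2.8]
opening: 0.0419
gripper_force: 30.0
```

```bash
python3 s.py
```

```text
20.1 M [0.694 0.479 0.023] F [-1.3  2.   2.8] [ 0.5081 -0.0368  0.0754] yaw -160.54 0.041853032233172605 j6 -88.5
```

Emit:
{"api": "play_rows", "payload": {
  "deltas": [
    [0, 0, 0, 0, 0, 0]
  ]
}}

```text
clock: 20.2
tool_pos: [0.5081, -0.0368, 0.0754]
orientation: [180.0, 0.0, -160.5]
force: [-1.9, 1.9, 3.1]
opening: 0.0418
gripper_force: 30.0
```

```bash
python3 s.py
```

```text
20.2 M [ 0.843  0.541 -0.021] F [-1.9  1.9  3.1] [ 0.5081 -0.0368  0.0754] yaw -160.54 0.04182855528122231 j6 -88.5
```

Emit:
{"api": "play_rows", "payload": {
  "deltas": [
    [0, 0, 0, 0, 0, -0.0222],
    [0, 0, 0, 0, 0, 0],
    [0, 0, 0, 0, 0, 0]
  ]
}}

```text
clock: 20.5
tool_pos: [0.5081, -0.0369, 0.0754]
orientation: [-180.0, 0.0, -164.4]
force: [-1.2, 1.9, 2.9]
opening: 0.042
gripper_force: 30.0
```

```bash
python3 s.py
```

```text
20.5 M [0.74  0.543 0.138] F [-1.2  1.9  2.9] [ 0.5081 -0.0369  0.0754] yaw -164.42 0.042024353287150526 j6 -92.4
```

Emit:
{"api": "play_rows", "payload": {
  "deltas": [
    [0, 0, 0, 0, 0, -0.0222],
    [0, 0, 0, 0, 0, 0],
    [0, 0, 0, 0, 0, 0]
  ]
}}

```text
clock: 20.8
tool_pos: [0.5081, -0.0369, 0.0754]
orientation: [-180.0, 0.0, -168.4]
force: [-1.6, 1.6, 2.6]
opening: 0.0415
gripper_force: 30.0
```

```bash
python3 s.py
```

```text
20.8 M [0.672 0.528 0.272] F [-1.6  1.6  2.6] [ 0.5081 -0.0369  0.0754] yaw -168.37 0.041545700707533544 j6 -96.3
```

Emit:
{"api": "play_rows", "payload": {
  "deltas": [
    [0, 0, 0, 0, 0, 0]
  ]
}}

```text
clock: 20.9
tool_pos: [0.5081, -0.0369, 0.0754]
orientation: [-180.0, 0.0, -168.4]
force: [-1.1, 1.5, 2.6]
opening: 0.0414
gripper_force: 30.0
```

```bash
python3 s.py
```

```text
20.9 M [0.677 0.49  0.288] F [-1.1  1.5  2.6] [ 0.5081 -0.0369  0.0754] yaw -168.42 0.04144053566268685 j6 -96.4
```

At the same angle the torque comes back to about 0.29 N m. So the 8° was the springy bush unwinding, and the nut holds. Releasing for good.

Emit:
{"api": "play_rows", "payload": {
  "deltas": [
    [0, 0, 0, 0, 0, 0],
    [0, 0, 0, 0, 0, 0],
    [0, 0, 0, 0, 0, 0],
    [0, 0, 0, 0, 0, 0],
    [0, 0, 0, 0, 0, 0],
    [0, 0, 0.03, 0, 0, 0],
    [0, 0, 0.035, 0, 0, 0],
    [0, 0, 0.04, 0, 0, 0],
    [0, 0, 0.05, 0, 0, 0],
    [0, 0, 0.06, 0, 0, 0]
  ],
  "gripper": 1
}}

```text
clock: 21.9
tool_pos: [0.507, -0.0371, 0.2479]
orientation: [180.0, -0.1, -168.5]
force: [1.5, 1.2, 0.4]
opening: 0.0877
gripper_force: 0.0
```

Emit:
{"api": "play_rows", "payload": {
  "deltas": [
    [0, 0, 0, 0, 0, 0],
    [0, 0, 0, 0, 0, 0],
    [0, 0, 0, 0, 0, 0]
  ]
}}

```text
clock: 22.2
tool_pos: [0.5074, -0.037, 0.2465]
orientation: [180.0, -0.1, -168.5]
force: [-0.6, 0.2, 0.1]
opening: 0.0873
gripper_force: 0.0
```

```bash
python3 s.py
python3 - <<'E'
from fit import *
m=camera_model("wrist");p,d=snapshot("wrist");fit(m,d)
print(close_job())
E
```

```text
22.2 M [-0.052  0.014  0.022] F [-0.6  0.2  0.1] [ 0.5074 -0.037   0.2465] yaw -168.54 0.08730401466001235 j6 -96.5
bar 228 (array([ 0.50692266, -0.03721927]), np.float64(5.855238294546723), array([0.008984  , 0.02591502])) 0.10712531508440748
((507.4012451171875, -37.10139083862305), (25.979751586914062, 8.943243026733398), 5.620584011077881)
nut 1023 0.08062048624724412 ((507.4580078125, -37.200679779052734), 23.83724594116211)
nut flat normal 49.5 41.98746982178918
hull ctr [np.float64(507.49969482421875), np.float64(-37.377230644226074)]
ribs 132 (array([ 0.49963552, -0.03803195]), np.float64(5.818434843620679), array([0.00570503, 0.146884  ]))
the job is handed in; nothing more can be done
None
```

The job is handed in at about 22 s: the bar head reads within about 0.3° of the ribs, the jam nut is down on its washer at about 0.29 N m (re-felt and holding), the gripper is open and clear, and the arm touched nothing but the valve.

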